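# Serve a walnut from the nibble carousel

## Robot

A 6-joint arm with a two-finger parallel gripper is mounted at the origin on the work surface. World frame = base frame: x ahead of the robot, y to its left, z up, the work surface at z = 0. Lengths are in m, angles in rad, forces in N, time in s.
With the tool pointing down it reaches from about 0.225 to 0.875 m from the base axis. Payload 3.4 kg.
Tool frame: the origin (TCP) lies on the centre line of the jaws, within the pads' length; the fingertips stand 17 mm ahead of it and the grasp point (between the pads) lies 2 mm behind it (nose_length is the distance from the TCP to the fingertips, in m); z points along the fingers, y is the line along which they close (so a half turn about z gives the same grasp; the last joint's range is limited). The gripper opens to 85 mm and grips with 20 to 120 N. Pads are 22 mm wide; open, the fingers measure 114 mm over their backs; the gripper's body (76 mm by 85 mm) begins 54 mm behind the grasp point. The pads swing forward as they close: fully open they stand 13 mm farther back than shut.
Start: joints at [-1.354, 0.276, 1.505, -0, 1.361, -0.121], TCP at [0.191, -0.543, 0.248] pointing down, gripper open.
Joint ranges: [-2.89, 2.89], [-0.75, 2.08], [0.22, 2.7], [-1.18, 4.32], [0.11, 2.71], [-2.7, 2.7]. Speed limits (rad/s): [2.57, 2.57, 3.14, 3.14, 3.14, 3.14].

## Interface

Orientations are given as a unit quaternion [w, x, y, z].
In Python, from rig import get_state, get_image, sign_off, find_in, place_of, nose_length gives the robot as it stands.
- The arm moves only by the tool apply_moves, never from a script. Its argument "deltas" is one flat list of numbers, 5 for each row, row after row: the finger opening in mm, from 0 to 85.4, then the shift along the tool's x, y, z in mm, then the turn about the tool's z in degrees. A call has 1 to 12 rows; each row is the pose to reach, as a shift and turn from the pose commanded when the call began, along the tool's axes at that moment; what a row does not reach only later rows make up. A row lasts 1/12 s, in which the tool goes at most 41.7 mm and 7.16 degrees, less where a joint would pass 70% of its speed; a pose out of reach is approached as far as the arm can. A call with a gripper value outside its range is refused whole. The fingers move at their own pace and stop on an object; "squeeze" is the grip in N (left out, the last holds). Time passes only in rows, so rows that repeat a pose let the fingers close. It gives the time, the measured TCP pose, the force, the opening and the grip force at its end, in the units of the state.
- get_state(): the state, without advancing time (a new reading comes with each control period).
- get_image(name): name is "scene" or "side" or "wrist"; returns a dict with "frame" (420x560x3 uint8, red, green, blue), "K" (3x3 intrinsics, pixels), "position" and "orientation" of the camera in the world. Camera axes: x right, y down, z forward; pixel columns grow to the right and rows downward; lengths in m; the calibration is good to about 2 mm. The wrist camera is an equidistant fisheye: a pixel r from the principal point sees the ray r / f radians off the axis. A picture is of the moment at which its call begins. There is no depth.
- sign_off(): hands the job in; it is judged then, once.
Trained networks look in a picture, given as the dict that the camera call returned (one of the last four; its "shot" number tells which), for a name from the list of things; names that differ only in an ending like _2 or _b are one class to them, and where a whole thing is asked for, a point or a joint stands for the part that bears it (a point fixed in the world has none). Each returns a list of dicts, best first, with "score" (0 to 1); they miss things now and then, are a little off and sometimes report something else, mostly with a low value. They report only what shows in the picture. A call takes as long as a camera call. They do not tell look-alikes from the thing itself.
- find_in(query, picture): "point" ([column, row] in pixels, amid what is visible of it).
- place_of(query, picture): "point" ([column, row] in pixels: a listed point, or the origin of a listed thing).
The state is a dict: "clock": time; "qpos": joint angles; "qd": joint speeds; "effort": joint torques, N m; "position": TCP position; "ee_rot": TCP orientation; "contact_force": force on the tool from outside, world axes, zero at the start; "moment": the same for the moment, N m; "width": finger opening in m; "gripper_force": force on a finger pad.
Only numpy, scipy, OpenCV 4.12 (cv2) and the standard library are available. Lean on these libraries where they do the work, as an engineer would, in place of code of your own. Each camera call takes 0.05 s, during which the arm holds its last target. There are 200 camera calls.

## Task

First set the loose dark tray on the lower tray in front of the carousel's spout so that all four corner lugs drop into their sockets, and let go of it. Then turn the wheel by its upright post until the pocket that holds the walnut is lined up with the spout, and after that lift the rear handle to tip the carousel until the walnut rolls out into the tray, and lower the carousel back down level. Do not touch the walnut, keep the two biscuits in the carousel, and leave the other things on the table where they are.

Things in the scene. Friction and masses are not known exactly. Their poses are not given: they have to be found in the camera images.
- stand: Fixed wooden stand of the carousel; origin on the table under the wheel's axis. Its +y points to the spout and the lower tray, -y to the rear handle. Dark wooden lower tray 72 (x) x 168 (y) x 22 mm high, centred 232 mm along +y, with four square sockets 18 mm wide (2 mm chamfer), 12 mm deep, at (+-22, +-70) mm from its centre. Hinge posts 12 x 26 mm, 122 mm high, at (+-45, 120) mm.
- dock (a point): Where the centre (half-way up) of the loose tray lies when it is fully seated on the lower tray: 41 mm above the table, axes parallel to the stand's.
- tray_c (a point): Centre, half-way up, of the loose dark open tray, 64 (x, width) x 160 (y, length) x 58 mm high with its four round corner lugs (10 mm long, 14 mm across, 9 mm at the tip) at (+-22, +-70) mm; walls 4 mm, inner floor 15 mm below this point, 0.25 kg. Either end may face the carousel. Seated, its underside rests on the lower tray. Grip it across its width.
- walnut_c (a point): Centre of the walnut, a brown ball 44 mm across (about 20 g), lying in one of the wheel's four pockets.
- biscuit_round: Round flat biscuit 46 mm across, 14 mm thick, in another pocket; origin at the centre of its underside.
- biscuit_square: Square flat biscuit 36 x 36 x 14 mm, in another pocket; origin at the centre of its underside. The fourth pocket, which starts at the spout, is empty.
- wheel (a joint): Angle of the wheel about its axis (rad), counter-clockwise from above positive, free from -4 to 4; it stays where it is left (about 0.12 N m of friction). At 0 one pocket faces the spout exactly; the other pockets follow at every quarter turn (pi/2).
- hub (a point): Axis of the wheel on its pockets' floor, 95 mm above the table; turns with the wheel, its x and y run along the pockets. Wheel 200 mm across, four radial pockets at right angles, 58 mm wide, 29 to 100 mm from the axis, with a 2 mm sill at the outer edge, walls 35 mm high. A fence 28 mm high rings it at 107 mm radius, open only at the spout (50 mm wide inside).
- crank (a point): Grip point of the upright wooden post on the wheel, between two pockets, 75 mm from the axis, 18 mm across, standing 132 to 192 mm above the table; this point is at 165 mm. Its round wooden sleeve spins freely on its pin, so a gripper can hold it and keep its own direction while leading it around the wheel's axis.
- mouth (a point): Point in the tipping dish over the middle of the pocket place at the spout, 66 mm from the wheel's axis, 22 mm above the pockets' floor; axes as the stand's when level. A pocket is lined up when its middle line passes under this point.
- tip (a joint): Tipping angle of the whole carousel, rad: 0 level (at rest on its stop) to 0.75 (stop), spout going down; let go, it falls back to 0, damped. A few newtons at the handle lift it. The walnut rolls out by about 0.65.
- hinge (a point): Middle of the tipping axis, level and parallel to the stand's x, 120 mm along the stand's +y, 115 mm above the table. Fixed.
- handle (a point): Middle of the rear handle's round steel bar, 14 mm across, parallel to the stand's x, 76 mm free between its arms, 95 mm above the table when level, 290 mm behind the hinge and 20 mm lower; it moves in an arc about the hinge and can turn between the fingers. 60 mm free between it and the fence; nothing under it.
- mug: White mug 80 mm across, 90 mm high, a bystander; origin under its middle.
- jar: Glass jar 66 mm across, 100 mm high, a bystander; origin under its middle.
- bowl: Terracotta bowl 140 mm across, 60 mm high, a bystander; origin under its middle.
- cup: Small cup 68 mm across, 75 mm high, a bystander; origin under its middle.
- spatula: Spatula 260 mm long lying on the table, a bystander.
- tin: Low round tin 80 mm across, 70 mm high, a bystander; origin under its middle.
- walnut: The walnut as a body; its origin is a point on its shell (turns with it), so use point walnut_c for its place.
- tray: The loose tray as a body; origin on its middle line at the level of the lug tips, 29 mm below point tray_c, same axes.
Mind the look-alikes: they are no part of the job. Of the things that look like the tray, take the one that is farthest to the robot's right at the start.

How it is judged:
On the way, in this order (a step that is already met when the one before it is completed fails the run):
1. the tray is seated with its four lugs in the sockets and let go (horizontal distance between tray_c and dock below 0.006 m and z of tray_c in the frame of dock below 0.004 m and angle between tray_c's own z axis and vertical below 0.06 rad and angle between the y axis of tray_c and the y axis of stand, either way round below 0.06 rad and contact force between the fingers and tray below 0.3 N), for 0.2 s.
2. the walnut's pocket is lined up with the spout, the carousel still level ((angle between the x axis of hub and the x axis of mouth, either way round below 0.12 rad or angle between the x axis of hub and the y axis of mouth, either way round below 0.12 rad) and horizontal distance between walnut_c and mouth below 0.035 m and value of joint tip below 0.06 rad), for 0.2 s.
3. the carousel is tipped (value of joint tip above 0.3 rad), for 0.1 s.
At the end, for the whole second after the job is handed in: The walnut lies on the tray's floor; the tray is seated, lugs in sockets (within 6 mm of the dock sideways, under 4 mm above it, level and aligned to 0.06 rad); the carousel is within 0.05 rad of level; both biscuits are within 110 mm of the hub (horizontal distance between tray_c and dock below 0.006 m and z of tray_c in the frame of dock below 0.004 m and angle between tray_c's own z axis and vertical below 0.06 rad and angle between the y axis of tray_c and the y axis of stand, either way round below 0.06 rad and z of walnut_c in the frame of tray_c between -0.005 and 0.022 m and x of walnut_c in the frame of tray_c between -0.03 and 0.03 m and y of walnut_c in the frame of tray_c between -0.08 and 0.08 m and value of joint tip below 0.05 rad and distance between each of biscuit_round, biscuit_square and hub below 0.11 m); the robot touches nothing.
It fails at once if the robot touches the walnut (contact force between any of the arm, the fingers and walnut above 0.3 N).
It fails at once if a biscuit leaves the carousel (distance between any of biscuit_round, biscuit_square and hub above 0.13 m).
It fails at once if a bystander is moved by more than 30 mm (distance of any of mug, jar, bowl, cup, spatula, tin from where it was at the start of the episode above 0.03 m).
It also fails if it takes over 72 s, if anything falls off the work surface, if the arm or the gripper's body presses on something with over 40 N, if the wrist force passes 120 N, or if a joint passes its speed limit or range.

## Working session

There is one attempt and no reset: what is moved stays moved. The work goes in short steps, Python scripts to look and compute and a tool call to move; the robot and the scene stay as the last step left them, time stands still between calls to the robot, and variables do not carry over. Pictures are saved under pics/ and viewed, at most 13 in all, crops included, and the job is handed in when it is done.

Besides the shell and the picture viewer there is one more tool, called after "Call:" in YAML: its name, and indented under it one key for each argument. apply_moves: Moves the arm, as the interface text tells. Its arguments: {"type":"object","properties":{"deltas":{"type":"array"},"squeeze":{"type":"number"}},"required":["deltas"]}

```bash
mkdir -p pics; cat > h.py <<'E'
import numpy as np, cv2
from scipy.spatial.transform import Rotation as R
from rig import *
def rot(q): return R.from_quat([q[1],q[2],q[3],q[0]]).as_matrix()
def ray(im,p):
    K=np.array(im["K"]); x=(p[0]-K[0,2])/K[0,0]; y=(p[1]-K[1,2])/K[1,1]
    if im.get("_n")=="wrist":
        r=np.hypot(x,y); d=np.array([np.sin(r)*x/max(r,1e-9),np.sin(r)*y/max(r,1e-9),np.cos(r)])
    else: d=np.array([x,y,1.])
    return np.array(im["position"]), rot(im["orientation"])@(d/np.linalg.norm(d))
def on_z(im,p,z):
    o,d=ray(im,p); return o+d*(z-o[2])/d[2]
def tri(rs):
    A=0;b=0
    for o,d in rs:
        M=np.eye(3)-np.outer(d,d); A=A+M; b=b+M@o
    x=np.linalg.solve(A,b); return x,[np.linalg.norm(np.cross(x-o,d)) for o,d in rs]
def proj(im,P):
    c=rot(im["orientation"]).T@(np.array(P)-np.array(im["position"])); K=np.array(im["K"])
    if im.get("_n")=="wrist":
        t=np.arctan2(np.hypot(c[0],c[1]),c[2]); u=c[:2]/max(np.hypot(c[0],c[1]),1e-9)*t
    else: u=c[:2]/c[2]
    return K[:2,:2]@u+K[:2,2]
def shot(n):
    im=get_image(n); im["_n"]=n; return im
def save(im,f): cv2.imwrite("pics/"+f,cv2.cvtColor(np.asarray(im["frame"]),cv2.COLOR_RGB2BGR))
E
python3 - <<'E'
from h import *
for n in ["scene","side","wrist"]:
    im=shot(n); save(im,n+"0.png"); print(n,np.round(im["position"],3),np.round(im["orientation"],3),np.round(im["K"],1).tolist())
    for q,z in [("stand",0),("tray_c",.029),("walnut_c",.117),("crank",.165),("handle",.095),("hub",.095),("mouth",.117),("biscuit_round",.095),("biscuit_square",.095),("mug",0),("jar",0),("bowl",0),("cup",0),("spatula",0),("tin",0)]:
        for r in place_of(q,im):
            if r["score"]>.3: print(q,np.round(r["point"]),round(r["score"],2),np.round(on_z(im,r["point"],z),3)[:2])
print(get_state())
E
```

```text
scene [1.444 0.247 1.17 ] [-0.223  0.56   0.747 -0.281] [[545.8, 0.0, 271.8], [0.0, 545.8, 207.9], [0.0, 0.0, 1.0]]
stand [249. 241.] 0.69 [ 0.558 -0.047]
tray_c [188. 145.] 0.92 [ 0.27  -0.338]
tray_c [189. 152.] 0.84 [ 0.297 -0.322]
tray_c [143. 196.] 0.59 [ 0.51  -0.379]
tray_c [138. 192.] 0.58 [ 0.5   -0.398]
walnut_c [227. 214.] 0.57 [ 0.58  -0.097]
walnut_c [222. 206.] 0.5 [ 0.557 -0.12 ]
crank [267. 216.] 0.62 [0.598 0.014]
crank [275. 212.] 0.61 [0.576 0.029]
handle [185. 206.] 0.66 [ 0.565 -0.22 ]
mouth [277. 210.] 0.93 [0.529 0.022]
biscuit_round [244. 238.] 0.54 [ 0.624 -0.038]
biscuit_square [258. 197.] 0.55 [ 0.479 -0.045]
biscuit_square [420. 311.] 0.55 [0.712 0.411]
mug [168. 285.] 0.8 [ 0.753 -0.202]
mug [373. 209.] 0.62 [0.344 0.261]
jar [255. 317.] 0.92 [0.779 0.039]
cup [374. 211.] 0.75 [0.35  0.266]
spatula [418. 221.] 0.85 [0.352 0.391]
spatula [135. 191.] 0.75 [ 0.476 -0.424]
tin [332. 322.] 0.93 [0.741 0.224]
side [0.354 0.8   0.624] [ 0.06  -0.098  0.868 -0.483] [[397.4, 0.0, 280.8], [0.0, 397.4, 210.5], [0.0, 0.0, 1.0]]
stand [285. 241.] 0.74 [ 0.543 -0.034]

[... 1113 characters left out ...]
]
{'clock': 2.4, 'qpos': array([-1.35402506e+00,  2.75877829e-01,  1.50492493e+00, -2.04642771e-06,
        1.36069139e+00, -1.20987511e-01]), 'qd': array([7.49532754e-04, 2.34825927e-03, 3.90942299e-05, 1.99440256e-04,
       5.04940532e-04, 8.80607707e-04]), 'effort': array([ 1.77455619e-03, -4.16649735e+01, -2.46093929e+01,  2.51347785e-05,
        2.79035739e-04, -1.46623950e-06]), 'position': array([ 0.19054491, -0.5425311 ,  0.24833071]), 'ee_rot': array([4.92460184e-05, 9.85773698e-01, 1.68077998e-01, 1.35841757e-06]), 'contact_force': array([0.33395349, 0.17737452, 0.22597883]), 'moment': array([0.03395935, 0.01019074, 0.04480138]), 'gripper_force': 0.0, 'width': 0.08533064863130761}
```

View pics/scene0.png

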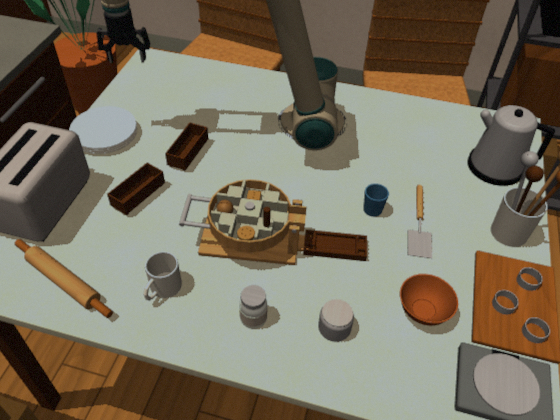

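View pics/side0.png

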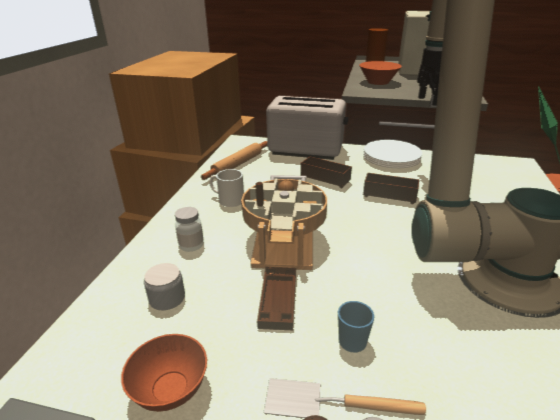

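View pics/wrist0.png

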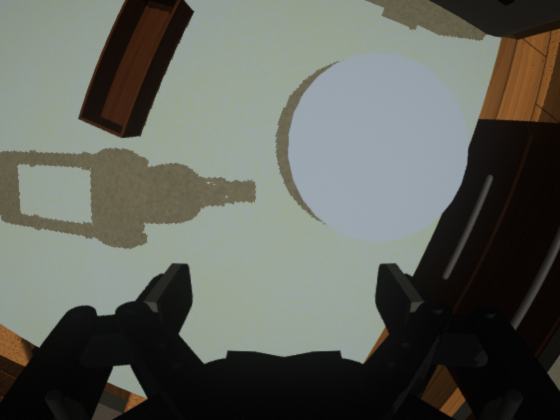

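Call:
apply_moves:
  deltas: [85,341,-188,-150,0,85,341,-188,-150,0,85,341,-188,-150,0,85,341,-188,-150,0,85,341,-188,-150,0,85,341,-188,-150,0,85,341,-188,-150,0,85,341,-188,-150,0,85,341,-188,-150,0,85,341,-188,-150,0,85,341,-188,-150,0,85,341,-188,-150,0]

```text
clock: 3.4
position: [0.4513, -0.2507, 0.3992]
ee_rot: [0.001, 0.985, 0.17, 0.001]
contact_force: [0.8, -0.0, -0.3]
width: 0.0848
gripper_force: 0.0
```

```bash
python3 - <<'E'
from h import *
im=shot("wrist"); save(im,"wrist1.png")
print(np.round(im["position"],3),np.round(get_state()["position"],3))
for q,z in [("stand",0),("tray_c",.029),("walnut_c",.117),("crank",.165),("handle",.095),("hub",.095),("mouth",.117),("biscuit_round",.095),("biscuit_square",.095)]:
    for r in place_of(q,im):
        if r["score"]>.3: print(q,np.round(r["point"]),round(r["score"],2),np.round(on_z(im,r["point"],z),3)[:2])
E
```

```text
[ 0.516 -0.228  0.525] [ 0.45  -0.252  0.398]
stand [182.  74.] 0.81 [ 0.547 -0.043]
tray_c [296. 275.] 0.95 [ 0.293 -0.331]
tray_c [295. 280.] 0.83 [ 0.282 -0.333]
tray_c [378. 181.] 0.63 [ 0.487 -0.399]
tray_c [386. 181.] 0.57 [ 0.492 -0.411]
tray_c [208.  66.] 0.47 [ 0.568 -0.089]
walnut_c [208.  64.] 0.93 [ 0.561 -0.113]
walnut_c [211.  71.] 0.82 [ 0.554 -0.12 ]
walnut_c [165.  61.] 0.63 [ 0.551 -0.055]
crank [119.  10.] 0.9 [0.596 0.011]
handle [292.  77.] 0.82 [ 0.581 -0.217]
hub [169.  62.] 0.96 [ 0.552 -0.052]
hub [377. 178.] 0.73 [ 0.495 -0.374]
mouth [117.  60.] 0.82 [0.538 0.017]
biscuit_round [172.  19.] 0.63 [ 0.613 -0.034]
biscuit_square [158. 106.] 0.93 [ 0.491 -0.057]
```

View pics/wrist1.png

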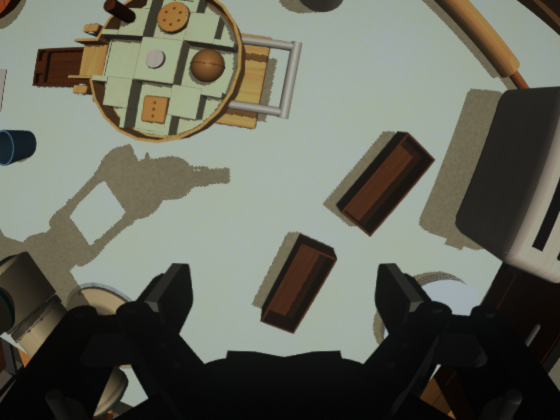

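```bash
cat >> h.py <<'E'
def dark_rect(im,c,thr=95):
    f=np.asarray(im["frame"]).astype(int); m=(f.max(2)<thr)&(f[...,0]>f[...,2]+8)
    m=cv2.morphologyEx(m.astype(np.uint8),cv2.MORPH_OPEN,np.ones((3,3))); m=cv2.morphologyEx(m,cv2.MORPH_CLOSE,np.ones((9,9)))
    n,l,s,ce=cv2.connectedComponentsWithStats(m)
    k=1+np.argmin([np.hypot(*(ce[i]-c)) if s[i,4]>1500 else 1e9 for i in range(1,n)])
    cs,_=cv2.findContours((l==k).astype(np.uint8),cv2.RETR_EXTERNAL,cv2.CHAIN_APPROX_NONE)
    return max(cs,key=cv2.contourArea)[:,0,:].astype(float), s[k]
def rim(im,c,z):
    ct,s=dark_rect(im,c)
    W=np.array([on_z(im,p,z)[:2] for p in ct])
    r=cv2.minAreaRect((W*1000).astype(np.float32)); return r,s
E
python3 - <<'E'
from h import *
im=shot("wrist")
for c in [(386,183),(300,282)]: print(rim(im,c,.058))
E
```

```text
(((490.9844665527344, -401.9347839355469), (54.566951751708984, 159.77783203125), 70.39583587646484), array([ 340,  131,   81,   99, 2931], dtype=int32))
(((284.12890625, -336.888427734375), (64.21817779541016, 173.00164794921875), 84.2735366821289), array([ 262,  234,   75,   98, 2971], dtype=int32))
```

Call:
apply_moves:
  deltas: [85,-66,112,100,39,85,-66,112,100,39,85,-66,112,100,39,85,-66,112,100,39,85,-66,112,100,39,85,-66,112,100,39,85,-66,112,100,39,85,-66,112,100,39]

```text
clock: 4.62
position: [0.4247, -0.3799, 0.2983]
ee_rot: [-0.0, 0.985, -0.17, 0.0]
contact_force: [-0.1, 0.1, -0.2]
width: 0.085
gripper_force: 0.0
```

```bash
cat >> h.py <<'E'
def tool():
    s=get_state(); M=rot(s["ee_rot"]); return np.array(s["position"]),M
def to(P,yaw=None):
    "shift in mm in tool axes, turn deg"
    p,M=tool(); d=M.T@(np.array(P)-p)*1000
    cur=np.degrees(np.arctan2(M[1,0],M[0,0])); t=None if yaw is None else (cur-yaw+180)%360-180
    print("to",np.round(P,4),"shift",np.round(d,1),"turn",t,"yaw",round(cur,2),"tilt",round(np.degrees(np.arccos(-M[2,2])),2))
E
python3 - <<'E'
from h import *
im=shot("wrist"); save(im,"wrist2.png")
for r in place_of("tray_c",im): print(r["score"],np.round(r["point"]),np.round(on_z(im,r["point"],.029),4))
b=max(place_of("tray_c",im),key=lambda r:r["score"])["point"]
r,s=rim(im,proj(im,[.491,-.395,.04]),.058); print(r,s)
to([r[0][0]/1000,r[0][1]/1000,.03],r[2]-90)
E
```

```text
0.97 [293. 292.] [ 0.2759 -0.3403  0.029 ]
0.88 [288. 283.] [ 0.2921 -0.3388  0.029 ]
0.68 [286. 122.] [ 0.4921 -0.4071  0.029 ]
0.65 [285. 121.] [ 0.4935 -0.4068  0.029 ]
((490.1107177734375, -408.0413513183594), (63.651390075683594, 158.9804229736328), 70.44637298583984) [ 259   54   58  140 7853]
to [ 0.4901 -0.408   0.03  ] shift [ 70.6   5.  268.9] turn -0.009312873114993181 yaw -19.56 tilt 0.06
```

View pics/wrist2.png

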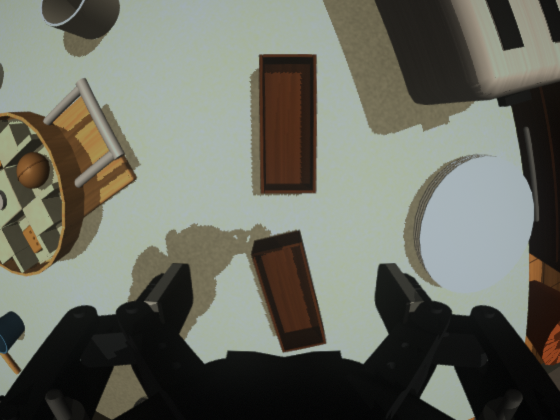

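Call:
apply_moves:
  deltas: [85,35,2,0,0,85,70,5,20,0,85,70,5,60,0,85,70,5,100,0,85,70,5,140,0,85,70,5,175,0,85,70,5,205,0,85,70,5,230,0,85,70,5,248,0,85,70,5,256,0,85,70,5,256,0]

```text
clock: 5.68
position: [0.4884, -0.4068, 0.0406]
ee_rot: [-0.001, 0.985, -0.17, -0.001]
contact_force: [-0.4, 0.3, -0.2]
width: 0.0851
gripper_force: 0.0
```

Call:
apply_moves:
  deltas: [50,0,0,0,0,50,0,0,0,0,50,0,0,0,0,50,0,0,0,0,50,0,0,0,0,50,0,0,0,0,50,0,0,0,0]
  squeeze: 40

```text
clock: 6.27
position: [0.4902, -0.4088, 0.0443]
ee_rot: [0.001, 0.985, -0.171, 0.002]
contact_force: [0.9, -0.3, 6.8]
width: 0.0629
gripper_force: 46.1
```

Call:
apply_moves:
  deltas: [50,0,0,-20,0,50,0,0,-50,0,50,0,0,-90,0,50,0,0,-130,0,50,0,0,-170,0,50,0,0,-210,0,50,-22,-33,-230,-7,50,-44,-65,-240,-14,50,-67,-98,-240,-21,50,-90,-131,-240,-28,50,-112,-163,-240,-35,50,-134,-196,-240,-42]

```text
clock: 7.27
position: [0.4273, -0.1764, 0.2821]
ee_rot: [-0.0, 0.981, 0.196, -0.0]
contact_force: [1.4, 0.3, -1.7]
width: 0.0632
gripper_force: 45.5
```

```bash
python3 - <<'E'
from h import *
to([.36,.08,.285],100.4)
print(get_state()["width"],get_state()["contact_force"])
E
```

```text
to [0.36  0.08  0.285] shift [  36.7 -262.6   -2.8] turn -77.74651738635896 yaw 22.65 tilt 0.03
0.06323105607342969 [ 1.36016937  0.3381525  -1.72098477]
```

Call:
apply_moves:
  deltas: [50,4,-26,0,-7,50,8,-52,0,-14,50,11,-79,0,-21,50,15,-105,0,-28,50,19,-131,0,-35,50,22,-158,0,-42,50,26,-184,0,-49,50,30,-210,0,-56,50,33,-236,0,-63,50,37,-263,0,-70,50,37,-263,0,-77.7,50,37,-263,0,-77.7]

```text
clock: 8.27
position: [0.3618, 0.0801, 0.2822]
ee_rot: [-0.0, 0.64, 0.768, -0.0]
contact_force: [0.7, 0.0, -2.8]
width: 0.0632
gripper_force: 45.5
```

```bash
python3 - <<'E'
from h import *
D={}
for n in ["wrist","scene","side"]:
    im=shot(n); save(im,n+"3.png"); 
    for q,z in [("stand",0),("walnut_c",.117),("crank",.165),("handle",.095),("hub",.095),("mouth",.117)]:
        for r in place_of(q,im)[:3]:
            if r["score"]>.3: print(n,q,np.round(r["point"]),round(r["score"],2),np.round(on_z(im,r["point"],z),3)[:2])
    try:
        r,s=rim(im,proj(im,[.509,.176,.022]),.022); print("LT",n,r,s)
    except Exception as e: print(e)
to([.36,.08,.285],100.4)
E
```

```text
wrist stand [296.  38.] 0.66 [0.345 0.259]
wrist stand [393. 290.] 0.64 [ 0.552 -0.053]
wrist stand [492. 314.] 0.44 [ 0.765 -0.08 ]
wrist walnut_c [406. 365.] 0.8 [ 0.55  -0.098]
wrist walnut_c [409. 372.] 0.66 [ 0.559 -0.11 ]
wrist crank [492. 316.] 0.94 [0.598 0.01 ]
wrist mouth [432. 282.] 0.82 [0.537 0.02 ]
LT wrist ((507.2662353515625, 177.75279235839844), (76.88104248046875, 162.09970092773438), 10.324338912963867) [ 382   62   60  131 2499]
scene stand [251. 238.] 0.77 [ 0.548 -0.044]
scene stand [167. 286.] 0.52 [ 0.758 -0.203]
scene walnut_c [227. 214.] 0.75 [ 0.578 -0.097]
scene walnut_c [251. 216.] 0.67 [ 0.567 -0.038]
scene walnut_c [223. 208.] 0.46 [ 0.561 -0.115]
scene crank [267. 216.] 0.81 [0.595 0.013]
scene handle [224. 208.] 0.55 [ 0.541 -0.12 ]
scene hub [250. 217.] 0.86 [ 0.554 -0.043]
scene hub [249. 238.] 0.43 [ 0.62  -0.027]
scene mouth [276. 211.] 0.97 [0.533 0.019]
scene mouth [418. 222.] 0.72 [0.464 0.378]
LT scene ((479.9653625488281, 36.80082702636719), (289.4162902832031, 440.9830627441406), 9.267158508300781) [ 210  181  157   83 5337]
side stand [283. 239.] 0.67 [ 0.551 -0.04 ]
side walnut_c [284. 196.] 0.73 [ 0.554 -0.066]
side walnut_c [286. 188.] 0.56 [ 0.558 -0.107]
side crank [259. 193.] 0.73 [0.596 0.014]
side crank [288. 178.] 0.6 [ 0.546 -0.076]
side handle [287. 176.] 0.72 [ 0.581 -0.225]
side handle [341. 403.] 0.66 [0.352 0.456]
side hub [284. 205.] 0.79 [ 0.551 -0.056]
side hub [286. 236.] 0.39 [0.518 0.074]
LT side ((1479.717041015625, -3923.4775390625), (9231.35546875, 8094.30810546875), 5.4345703125) [    0     0   560   243 63185]
to [0.36  0.08  0.285] shift [ 1.5 -2.7 -2.7] turn -0.343785757927094 yaw 100.06 tilt 0.0
```

View pics/wrist3.png

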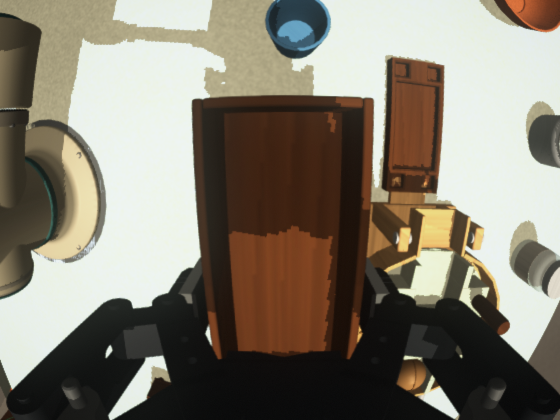

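```bash
python3 - <<'E'
import cv2
f=cv2.imread("pics/wrist3.png")[50:250,365:505]
cv2.imwrite("pics/crop3.png",cv2.resize(f,(560,800),interpolation=cv2.INTER_CUBIC)[:600])
E
```

```text
(no output)
```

View pics/crop3.png

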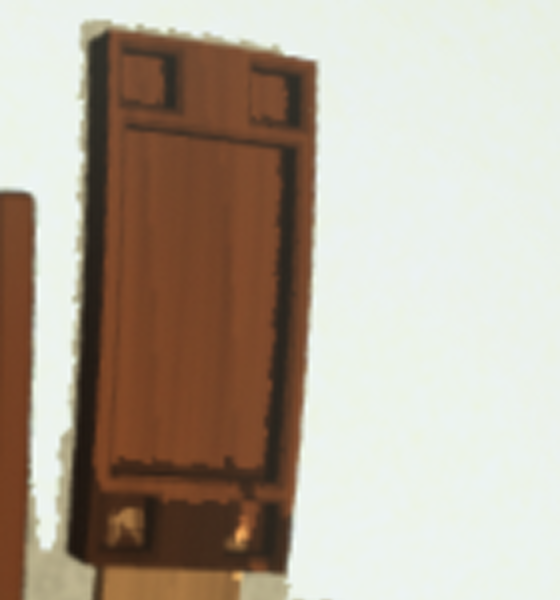

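```bash
python3 - <<'E'
from h import *
im=shot("wrist")
f=lambda p:on_z(im,(p[0]/4+365-.4,p[1]/4+50-.4),.022)[:2]
S=np.array([f(p) for p in [(148,80),(276,97),(130,523),(250,530)]])
C=np.array([f(p) for p in [(110,32),(316,63),(86,565),(288,570)]])
for A,L in((S,[[-22,70],[22,70],[-22,-70],[22,-70]]),(C,[[-36,84],[36,84],[-36,-84],[36,-84]])):
    L=np.array(L)/1000; m=A.mean(0); H=L.T@(A-m); th=np.arctan2(H[0,1]-H[1,0],H[0,0]+H[1,1])
    Rm=R.from_euler('z',th).as_matrix()[:2,:2]
    print(np.round(m,4),np.degrees(th),"res",np.round((A-m-L@Rm.T)*1000,1).tolist())
print("spout",on_z(im,(438,207),.095),on_z(im,(438,207),.115))
# held tray rim in image
ct=[(196,99),(371,97)]
M=tool()
for p in ct: 
    for z in(.29,.295,.3): w=on_z(im,p,z); print(z,np.round(M[1].T@(w-M[0])*1000,1))
# tool pos
print(M[0])
E
```

```text
[0.5132 0.1787] 8.995873694755922 res [[0.0, -0.6], [0.1, -0.2], [0.7, 0.7], [-0.8, 0.0]]
[0.5142 0.1791] 9.072063988523661 res [[0.6, -0.8], [-0.1, -0.9], [-0.1, 0.5], [-0.4, 1.3]]
spout [0.52924876 0.0957715  0.095     ] [0.51788944 0.09898829 0.115     ]
0.29 [ 78.4 -31.3  -7.7]
0.295 [ 77.9 -29.9 -12.7]
0.3 [ 77.5 -28.6 -17.7]
0.29 [79.  32.5 -7.7]
0.295 [ 78.6  31.1 -12.7]
0.3 [ 78.1  29.7 -17.7]
[0.36296732 0.07905226 0.28229888]
```

```bash
python3 - <<'E'
from h import *
to([.5133,.1805,.16],99.1)
E
```

```text
to [0.5133 0.1805 0.16  ] shift [ 73.6 165.7 122.3] turn 0.9576096528071503 yaw 100.06 tilt 0.01
```

Call:
apply_moves:
  deltas: [50,14,33,0,1,50,29,66,0,1,50,44,99,0,1,50,59,132,0,1,50,74,166,5,1,50,74,166,40,1,50,74,166,75,1,50,74,166,110,1,50,74,166,122,1,50,74,166,122,1]

```text
clock: 10.2
position: [0.5107, 0.1803, 0.156]
ee_rot: [-0.003, 0.649, 0.761, -0.004]
contact_force: [0.2, -0.3, -2.4]
width: 0.0633
gripper_force: 45.8
```

```bash
python3 - <<'E'
from h import *
to([.5133,.1805,.08],99.1); print(get_state()["contact_force"])
im=shot("wrist"); save(im,"wrist4.png")
im=shot("side"); f=cv2.cvtColor(im["frame"],cv2.COLOR_RGB2BGR)[150:350,200:390]; cv2.imwrite("pics/side4.png",cv2.resize(f,None,fx=3,fy=3))
E
```

```text
to [0.5133 0.1805 0.08  ] shift [-0.2  3.4 76. ] turn -0.03606890170993893 yaw 99.06 tilt 0.54
[ 0.1980154  -0.28616862 -2.3682819 ]
```

View pics/wrist4.png

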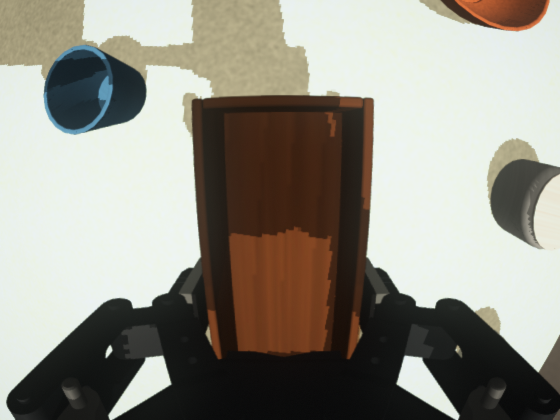

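Call:
apply_moves:
  deltas: [50,0,0,0,0,50,0,0,0,0,50,0,0,0,0]

```text
clock: 10.55
position: [0.5145, 0.181, 0.1619]
ee_rot: [0.001, 0.649, 0.761, 0.001]
contact_force: [-0.1, -0.9, -2.6]
width: 0.0635
gripper_force: 45.8
```

```bash
python3 - <<'E'
from h import *
to([.5133,.1805,.08],99.1); print(get_state()["contact_force"])
E
```

```text
to [0.5133 0.1805 0.08  ] shift [-0.4 -1.6 81.9] turn -0.050281675794678904 yaw 99.05 tilt 0.2
[-0.12536497 -0.87820297 -2.55884335]
```

View pics/side4.png

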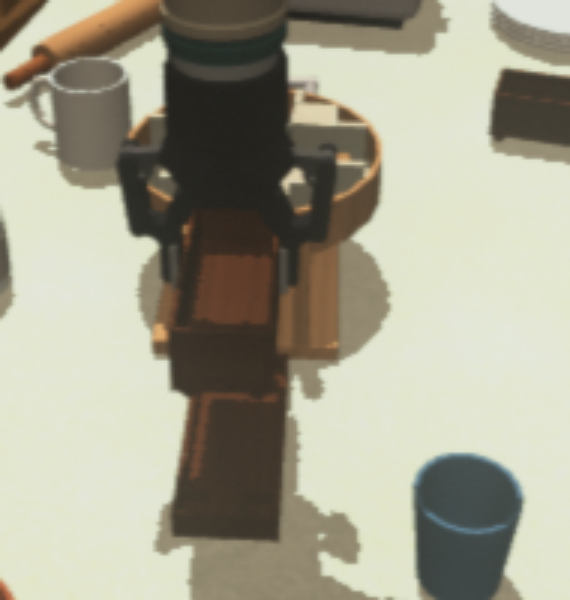

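Call:
apply_moves:
  deltas: [50,0,-1,10,0,50,0,-1,25,0,50,0,-1,41,0,50,0,-1,56,0,50,0,-1,68,0,50,0,-1,77,0,50,0,-1,83,0,50,0,-1,86,0,50,0,-1,86,0,50,0,-1,86,0,50,0,-1,86,0]

```text
clock: 11.47
position: [0.5131, 0.1808, 0.075]
ee_rot: [0.001, 0.649, 0.761, 0.001]
contact_force: [0.3, -0.5, -3.0]
width: 0.0633
gripper_force: 46.1
```

```bash
python3 - <<'E'
from h import *
to([.5133,.1805,.0563],99.1); print(get_state()["contact_force"])
E
```

```text
to [0.5133 0.1805 0.0563] shift [-0.4  0.1 18.7] turn -0.04658904492652027 yaw 99.05 tilt 0.09
[ 0.3474352  -0.47267517 -2.99258892]
```

Call:
apply_moves:
  deltas: [50,0,0,3,0,50,0,0,6,0,50,0,0,9,0,50,0,0,12,0,50,0,0,14,0,50,0,0,16,0,50,0,0,17,0,50,0,0,17,0,50,0,0,17,0]

```text
clock: 12.22
position: [0.5124, 0.1809, 0.0571]
ee_rot: [-0.0, 0.649, 0.761, -0.0]
contact_force: [-0.8, 1.9, -4.5]
width: 0.0635
gripper_force: 46.0
```

Call:
apply_moves:
  deltas: [50,0,0,1,0,50,0,0,2,0,50,0,0,3,0,50,0,0,3,0,50,0,0,3,0]

```text
clock: 12.63
position: [0.5125, 0.1809, 0.0563]
ee_rot: [0.0, 0.649, 0.761, 0.0]
contact_force: [-4.2, 1.0, 10.9]
width: 0.0634
gripper_force: 47.7
```

Contact with 11 N upward at the expected height: seated. Open.

Call:
apply_moves:
  deltas: [70,0,0,0,0,75,0,0,0,0,80,0,0,0,0,85,0,0,0,0,85,0,0,0,0,85,0,0,0,0,85,0,0,0,0]

```text
clock: 13.22
position: [0.5125, 0.1806, 0.0541]
ee_rot: [-0.0, 0.649, 0.761, -0.0]
contact_force: [-0.2, -0.4, -0.5]
width: 0.0853
gripper_force: 0.0
```

Call:
apply_moves:
  deltas: [85,0,0,-10,0,85,0,0,-30,0,85,0,0,-60,0,85,0,0,-100,0,85,0,0,-140,0,85,0,0,-175,0,85,-50,0,-200,0,85,-80,0,-205,0,85,-100,0,-205,0,85,-110,0,-205,0,85,-110,0,-205,0,85,-110,0,-205,0]

```text
clock: 14.22
position: [0.5294, 0.0724, 0.2592]
ee_rot: [-0.001, 0.65, 0.76, 0.0]
contact_force: [-0.3, -0.6, 0.6]
width: 0.0849
gripper_force: 0.0
```

```bash
python3 - <<'E'
from h import *
im=shot("wrist"); save(im,"wrist5.png")
r,s=rim(im,proj(im,[.513,.18,.06]),.070); print(r,s)
print(im["position"],tool()[0])
for q,z in [("tray_c",.041),("walnut_c",.117),("crank",.165),("handle",.095),("hub",.095),("mouth",.117),("biscuit_round",.095),("biscuit_square",.095)]:
        for r in place_of(q,im)[:2]:
            if r["score"]>.3: print(q,np.round(r["point"]),round(r["score"],2),np.round(on_z(im,r["point"],z),4)[:2])
E
```

```text
((528.5684204101562, 44.7093505859375), (180.81265258789062, 427.5857849121094), 23.827869415283203) [  200     7   187   357 18865]
[0.51940135 0.13947943 0.384733  ] [0.52925818 0.0729593  0.25892787]
tray_c [286.  84.] 0.83 [0.5152 0.1831]
tray_c [109. 394.] 0.81 [ 0.2864 -0.321 ]
walnut_c [282.  89.] 0.73 [0.5136 0.1688]
crank [353. 310.] 0.91 [0.5966 0.0082]
handle [458. 242.] 0.64 [0.7193 0.0578]
hub [353. 308.] 0.71 [ 0.6204 -0.0306]
hub [286. 314.] 0.63 [ 0.5508 -0.0474]
mouth [282. 267.] 0.82 [0.5369 0.0155]
biscuit_round [344. 311.] 0.58 [ 0.6122 -0.0365]
biscuit_square [457. 242.] 0.43 [0.7172 0.0578]
```

View pics/wrist5.png

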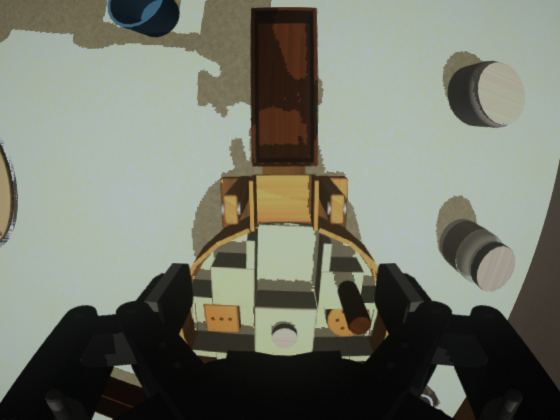

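```bash
python3 - <<'E'
from h import *
im=shot("wrist")
C=np.array([on_z(im,p,.070)[:2] for p in [(251,10.5),(316.5,8),(317,165),(253.5,163)]])
print(C.mean(0), [round(np.linalg.norm(C[i]-C[i-1]),4) for i in range(4)])
d=(C[0]+C[1]-C[2]-C[3]); print("yaw",np.degrees(np.arctan2(d[1],d[0]))-90)
w=on_z(im,(286,84),.041); 
# pocket edges
for a,b in [((258,228),(258,282)),((316,235),(315,282))]:
    A=on_z(im,a,.13)[:2]-on_z(im,b,.13)[:2]; print(np.degrees(np.arctan2(A[1],A[0])))
for p in [(253,176),(313,176)]: print("spout",on_z(im,p,.1))
to([.5966,.0085,.167],99.05)
E
```

```text
[0.51432513 0.17925075] [np.float64(0.1531), np.float64(0.0635), np.float64(0.1578), np.float64(0.0619)]
yaw 9.553502240592238
97.43592804145551
99.91659478225215
spout [0.49991414 0.0910659  0.1       ]
spout [0.55246011 0.09939463 0.1       ]
to [0.5966 0.0085 0.167 ] shift [-73.8  55.9  92.1] turn 0.042841771985138166 yaw 99.09 tilt 0.01
```

Call:
apply_moves:
  deltas: [85,-20,15,0,0,85,-45,34,0,0,85,-62,47,0,0,85,-71,54,5,0,85,-74,56,20,0,85,-74,56,45,0,85,-74,56,68,0,85,-74,56,82,0,85,-74,56,90,0,85,-74,56,92,0,85,-74,56,92,0,85,-74,56,92,0]

```text
clock: 15.72
position: [0.5974, 0.0079, 0.1682]
ee_rot: [0.001, 0.649, 0.761, 0.0]
contact_force: [-0.1, -0.3, -0.2]
width: 0.0852
gripper_force: 0.0
```

Call:
apply_moves:
  deltas: [10,0,0,0,0,10,0,0,0,0,10,0,0,0,0,10,0,0,0,0,10,0,0,0,0,10,0,0,0,0,10,0,0,0,0,10,0,0,0,0,10,0,0,0,0,10,0,0,0,0]
  squeeze: 25

```text
clock: 16.55
position: [0.5966, 0.0075, 0.1676]
ee_rot: [0.0, 0.649, 0.761, -0.0]
contact_force: [-3.4, -2.3, 4.9]
width: 0.0174
gripper_force: 25.2
```

```bash
python3 - <<'E'
from h import *
p,M=tool(); print(p,get_state()["contact_force"])
hub=np.array([.5499,-.0503]); v=p[:2]-hub; print(np.hypot(*v),np.degrees(np.arctan2(v[1],v[0])))
a0=np.arctan2(v[1],v[0]); a1=np.radians(234.05); r0=np.hypot(*v)
for a in np.linspace(a0,a1,25)[1:]:
    r=.075; t=hub+r*np.array([np.cos(a),np.sin(a)])
    d=M.T@np.array([*(t-p[:2]),0])*1000; print(np.round(d[:2],1),end=" ")
E
```

```text
[0.59655831 0.0075303  0.16762137] [-3.38178606 -2.25014897  4.9285867 ]
0.07430572896151591 51.10291302052807
[ 7.4 -6.6] [ 13.3 -14.7] [ 18.2 -23.4] [ 21.8 -32.7] [ 24.1 -42.4] [ 25.2 -52.3] [ 24.9 -62.2] [ 23.3 -72.1] [ 20.4 -81.6] [ 16.3 -90.7] [ 11.  -99.2] [   4.6 -106.8] [  -2.7 -113.6] [ -10.9 -119.3] [ -19.7 -123.9] [ -29.1 -127.3] [ -38.9 -129.4] [ -48.8 -130.2] [ -58.7 -129.6] [ -68.5 -127.8] [ -78.  -124.7] [ -87.  -120.3] [ -95.3 -114.8] [-102.8 -108.2]
```

Call:
apply_moves:
  deltas: [10,3.9,-3.2,0,0,10,7.4,-6.6,0,0,10,10.5,-10.6,0,0,10,13.3,-14.7,0,0,10,15.9,-19,0,0,10,18.2,-23.4,0,0,10,20.2,-28,0,0,10,21.8,-32.7,0,0,10,23.1,-37.5,0,0,10,24.1,-42.4,0,0,10,24.8,-47.3,0,0,10,25.2,-52.3,0,0]

```text
clock: 17.55
position: [0.5422, 0.0239, 0.1676]
ee_rot: [0.002, 0.649, 0.761, 0.001]
contact_force: [2.4, -4.5, 2.3]
width: 0.0174
gripper_force: 25.1
```

Call:
apply_moves:
  deltas: [10,-0.1,-6.6,0,0,10,-0.7,-13.2,0,0,10,-1.9,-19.8,0,0,10,-3.7,-26.2,0,0,10,-6,-32.4,0,0,10,-8.9,-38.4,0,0,10,-12.3,-44.1,0,0,10,-16.2,-49.5,0,0,10,-20.6,-54.5,0,0,10,-25.4,-59.1,0,0,10,-30.6,-63.2,0,0,10,-36.1,-67,0,0]

```text
clock: 18.55
position: [0.4804, -0.0217, 0.1676]
ee_rot: [-0.0, 0.649, 0.761, 0.001]
contact_force: [3.5, 0.7, 4.6]
width: 0.0172
gripper_force: 25.3
```

```bash
python3 - <<'E'
from h import *
p,M=tool(); print(p,get_state()["contact_force"])
hub=np.array([.5499,-.0503]); v=p[:2]-hub; a0=np.arctan2(v[1],v[0]);print(np.hypot(*v),np.degrees(a0))
a1=np.radians(234.05-360)
for a in np.linspace(a0,a1+2*np.pi if a0>0 else a1,15)[1:]:
    t=hub+.075*np.array([np.cos(a),np.sin(a)])
    d=M.T@np.array([*(t-p[:2]),0])*1000; print(np.round(d[:2],1),end=" ")
E
```

```text
[ 0.48036834 -0.02173107  0.16756861] [3.54470764 0.65133182 4.62065034]
0.07517203497423436 157.66338807894405
[-6.4 -3.3] [-12.9  -6.1] [-19.7  -8.3] [-26.7  -9.8] [-33.8 -10.6] [-40.9 -10.8] [-48.  -10.3] [-55.1  -9.1] [-62.   -7.3] [-68.7  -4.8] [-75.1  -1.6] [-81.2   2.1] [-86.9   6.4] [-92.2  11.2]
```

Call:
apply_moves:
  deltas: [10,-6.4,-3.3,0,0,10,-12.9,-6.1,0,0,10,-19.7,-8.3,0,0,10,-26.7,-9.8,0,0,10,-33.8,-10.6,0,0,10,-40.9,-10.8,0,0,10,-48,-10.3,0,0,10,-55.1,-9.1,0,0,10,-62,-7.3,0,0,10,-68.7,-4.8,0,0,10,-75.1,-1.6,0,0,10,-81.2,2.1,0,0]

```text
clock: 19.55
position: [0.4935, -0.1008, 0.1675]
ee_rot: [-0.002, 0.649, 0.761, -0.0]
contact_force: [-1.4, 3.1, 9.6]
width: 0.017
gripper_force: 25.7
```

Call:
apply_moves:
  deltas: [10,-3.5,2.7,0,0,10,-6.5,5.2,0,0,10,-9,7.4,0,0,10,-11,9.2,0,0,10,-11,9.2,0,0,10,-11,9.2,0,0,10,-11,9.2,0,0]

```text
clock: 20.13
position: [0.5046, -0.1109, 0.1675]
ee_rot: [-0.002, 0.649, 0.761, -0.001]
contact_force: [0.8, -0.9, 7.4]
width: 0.0171
gripper_force: 25.7
```

```bash
python3 - <<'E'
from h import *
p,M=tool(); print(p,get_state()["contact_force"])
hub=np.array([.5499,-.0503]); v=p[:2]-hub; print(np.hypot(*v),np.degrees(np.arctan2(v[1],v[0]))%360)
E
```

```text
[ 0.50462227 -0.1109041   0.16754998] [ 0.79051025 -0.87507101  7.4141548 ]
0.07565004604932081 233.23634447347368
```

Call:
apply_moves:
  deltas: [40,0,0,0,0,40,0,0,0,0,40,0,0,0,0,40,0,0,0,0,40,0,0,-10,0,40,0,0,-30,0,40,0,0,-60,0,40,0,0,-85,0,40,0,0,-92,0,40,0,0,-92,0]

```text
clock: 20.97
position: [0.5075, -0.1114, 0.2619]
ee_rot: [0.002, 0.649, 0.761, 0.001]
contact_force: [0.1, -0.3, 0.1]
width: 0.0398
gripper_force: 0.0
```

Call:
apply_moves:
  deltas: [40,-10,5,0,7,40,-25,11,0,14,40,-40,18,0,21,40,-55,25,0,28,40,-70,32,0,35,40,-85,39,0,42,40,-100,46,0,49,40,-110,51,0,56,40,-117,54,0,63,40,-117,54,0,70,40,-117,54,0,77,40,-117,54,0,84]

```text
clock: 21.97
position: [0.5772, -0.2178, 0.2569]
ee_rot: [-0.001, 0.992, 0.128, -0.002]
contact_force: [-0.1, -0.3, -0.1]
width: 0.0402
gripper_force: 0.0
```

Call:
apply_moves:
  deltas: [40,0,0,0,6,40,0,0,0,6,40,0,0,0,6]

```text
clock: 22.22
position: [0.5774, -0.2177, 0.2577]
ee_rot: [-0.001, 0.997, 0.08, -0.001]
contact_force: [0.3, -0.2, -0.1]
width: 0.0401
gripper_force: 0.0
```

```bash
python3 - <<'E'
from h import *
for n in ["wrist","side","scene"]:
    im=shot(n); save(im,n+"6.png")
    for q,z in [("walnut_c",.117),("crank",.165),("handle",.095),("hub",.095),("mouth",.117),("tray_c",.041)]:
        for r in place_of(q,im)[:2]:
            if r["score"]>.3: print(n,q,np.round(r["point"]),round(r["score"],2),np.round(on_z(im,r["point"],z),4)[:2])
to([.5765,-.218,.097],9.1)
E
```

```text
wrist walnut_c [ 50. 207.] 0.64 [0.541  0.0191]
wrist walnut_c [ 62. 206.] 0.63 [0.5442 0.0015]
wrist crank [138. 286.] 0.56 [ 0.5058 -0.109 ]
wrist handle [281. 202.] 0.76 [ 0.5762 -0.2162]
wrist handle [137. 285.] 0.71 [ 0.4609 -0.076 ]
wrist hub [109. 202.] 0.67 [ 0.5491 -0.0434]
wrist tray_c [ 16. 193.] 0.95 [0.5209 0.1535]
wrist tray_c [  5. 196.] 0.67 [0.5125 0.1796]
side walnut_c [284. 220.] 0.68 [0.5283 0.0446]
side walnut_c [284. 213.] 0.49 [0.5368 0.0128]
side crank [304. 172.] 0.72 [ 0.5126 -0.1197]
side handle [289. 176.] 0.96 [ 0.5744 -0.2241]
side hub [283. 207.] 0.88 [ 0.5533 -0.0487]
side mouth [279. 214.] 0.6 [0.5449 0.0224]
side mouth [288. 238.] 0.5 [0.5051 0.1113]
side tray_c [275. 287.] 0.93 [0.5149 0.1886]
side tray_c [388. 187.] 0.79 [ 0.2859 -0.3175]
scene walnut_c [276. 218.] 0.68 [0.5549 0.0269]
scene walnut_c [272. 213.] 0.5 [0.543  0.0121]
scene crank [231. 179.] 0.77 [ 0.501  -0.1119]
scene handle [184. 207.] 0.71 [ 0.57  -0.222]
scene hub [250. 218.] 0.79 [ 0.5563 -0.0447]
scene mouth [273. 210.] 0.9 [0.5308 0.0121]
scene tray_c [188. 154.] 0.96 [ 0.3188 -0.315 ]
scene tray_c [188. 145.] 0.92 [ 0.2827 -0.3313]
to [ 0.5765 -0.218   0.097 ] shift [ -1.5  -0.3 162.3] turn -0.04424933494820493 yaw 9.06 tilt 0.01
```

View pics/wrist6.png

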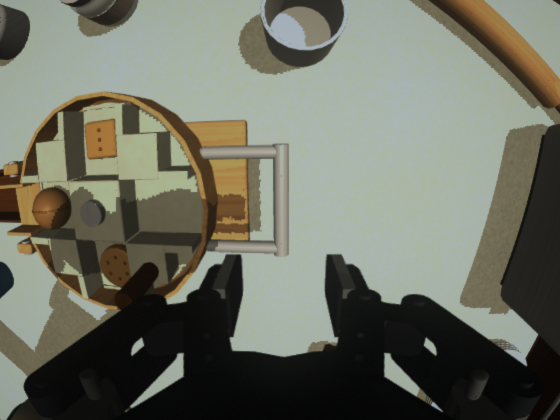

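Call:
apply_moves:
  deltas: [40,-1,0,20,0,40,-1,0,50,0,40,-1,0,85,0,40,-1,0,115,0,40,-1,0,138,0,40,-1,0,152,0,40,-1,0,160,0,40,-1,0,164,0,40,-1,0,164,0,40,-1,0,164,0]

```text
clock: 24.1
position: [0.5778, -0.2186, 0.0962]
ee_rot: [0.001, 0.997, 0.079, 0.001]
contact_force: [-0.7, 0.7, -0.7]
width: 0.0401
gripper_force: 0.0
```

Call:
apply_moves:
  deltas: [5,0,0,0,0,5,0,0,0,0,5,0,0,0,0,5,0,0,0,0,5,0,0,0,0,5,0,0,0,0,5,0,0,0,0]
  squeeze: 30

```text
clock: 24.68
position: [0.5773, -0.2149, 0.0969]
ee_rot: [-0.003, 0.997, 0.078, 0.001]
contact_force: [-0.7, 7.6, 4.4]
width: 0.0132
gripper_force: 29.3
```

```bash
python3 - <<'E'
from h import *
p,M=tool(); print(p,get_state()["contact_force"])
ys=np.array([-.1582,.9874])
for a in np.arange(.05,.76,.05):
    y=-.29*np.cos(a)-.02*np.sin(a)+.29; z=.29*np.sin(a)-.02*np.cos(a)+.02
    print(round(a,2),np.round(M.T@np.array([*(ys*y),z])*1000,1))
E
```

```text
[ 0.57727986 -0.21490892  0.09685251] [-0.65658802  7.62646962  4.39828693]
0.05 [  0.    0.6 -14.5]
0.1 [  0.1   0.4 -29.1]
0.15 [  0.1  -0.5 -43.6]
0.2 [  0.1  -2.1 -58. ]
0.25 [  0.1  -4.4 -72.3]
0.3 [  0.2  -7.5 -86.6]
0.35 [   0.2  -11.2 -100.6]
0.4 [   0.2  -15.7 -114.4]
0.45 [   0.2  -20.8 -128. ]
0.5 [   0.2  -26.6 -141.3]
0.55 [   0.2  -33.1 -154.4]
0.6 [   0.2  -40.2 -167. ]
0.65 [   0.3  -47.9 -179.3]
0.7 [   0.3  -56.3 -191.2]
0.75 [   0.3  -65.2 -202.7]
```

Call:
apply_moves:
  deltas: [5,0,-2,-6,0,5,0,-2.4,-14.5,0,5,0,-2.6,-29,0,5,0,-3.5,-43.6,0,5,0,-5.1,-58,0,5,0,-7.4,-72.3,0,5,0,-10.5,-86.6,0,5,0,-14.2,-100.6,0,5,0,-18.7,-114.4,0,5,0,-21,-121,0,5,0,-23.8,-128,0,5,0,-23.8,-128,0]

```text
clock: 25.68
position: [0.5741, -0.1959, 0.2251]
ee_rot: [0.002, 0.997, 0.079, 0.001]
contact_force: [3.4, -4.3, -3.7]
width: 0.0124
gripper_force: 29.5
```

```bash
cat >> h.py <<'E'
def look(n):
    im=shot(n)
    for q in ["walnut_c","biscuit_round","biscuit_square","tray_c","handle"]:
        for r in place_of(q,im)[:2]:
            if r["score"]>.3: print(n,q,np.round(r["point"]),round(r["score"],2),np.round(on_z(im,r["point"],.048),3)[:2])
    return im
E
python3 - <<'E'
from h import *
print(tool()[0],get_state()["contact_force"]); look("side")
E
```

```text
[ 0.5740793  -0.19590191  0.22514255] [ 3.40094571 -4.30636725 -3.73782001]
side walnut_c [275. 304.] 0.61 [0.502 0.242]
side walnut_c [277. 298.] 0.55 [0.503 0.228]
side biscuit_round [310. 188.] 0.72 [ 0.517 -0.252]
side biscuit_round [191. 245.] 0.33 [0.747 0.099]
side biscuit_square [258. 191.] 0.65 [ 0.664 -0.197]
side tray_c [389. 190.] 0.97 [ 0.282 -0.289]
side tray_c [390. 197.] 0.9 [ 0.281 -0.242]
side handle [289. 138.] 0.92 [ 0.661 -0.63 ]
side handle [168. 295.] 0.74 [0.723 0.266]
```

```bash
python3 - <<'E'
from h import *
im=look("side"); f=cv2.cvtColor(im["frame"],cv2.COLOR_RGB2BGR)[120:340,190:380]; cv2.imwrite("pics/side7.png",cv2.resize(f,None,fx=2.7,fy=2.7))
E
```

```text
side walnut_c [280. 300.] 0.67 [0.496 0.23 ]
side walnut_c [276. 305.] 0.65 [0.499 0.245]
side biscuit_round [308. 190.] 0.45 [ 0.52  -0.238]
side biscuit_square [258. 189.] 0.64 [ 0.666 -0.208]
side tray_c [277. 287.] 0.85 [0.51  0.196]
side tray_c [390. 196.] 0.66 [ 0.28  -0.252]
side handle [286. 138.] 0.97 [ 0.674 -0.628]
side handle [229. 203.] 0.72 [ 0.726 -0.113]
```

View pics/side7.png

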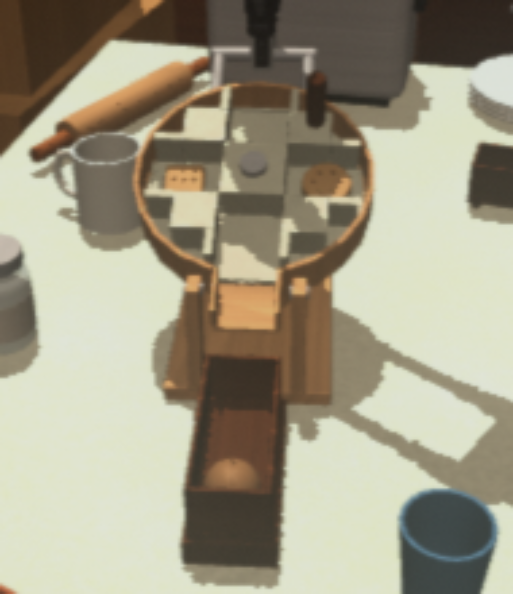

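Call:
apply_moves:
  deltas: [5,0,5.1,13.6,0,5,0,9.6,27.4,0,5,0,13.3,41.4,0,5,0,16.4,55.7,0,5,0,18.7,70,0,5,0,20.3,84.4,0,5,0,21,97,0,5,0,21.4,108,0,5,0,21.3,116,0,5,0,21.2,122,0,5,0,21,126,0,5,0,21,127,0]

```text
clock: 27.28
position: [0.5771, -0.2149, 0.1004]
ee_rot: [0.0, 0.997, 0.079, 0.001]
contact_force: [-3.7, 3.2, 24.6]
width: 0.0124
gripper_force: 32.1
```

Call:
apply_moves:
  deltas: [5,0,0,0,0,5,0,0,0,0,15,0,0,0,0,25,0,0,0,0,40,0,0,0,0,40,0,0,0,0,40,0,0,0,0]

```text
clock: 27.87
position: [0.5761, -0.2153, 0.0958]
ee_rot: [-0.0, 0.997, 0.079, -0.001]
contact_force: [-0.7, -0.3, 0.8]
width: 0.0399
gripper_force: 0.0
```

Call:
apply_moves:
  deltas: [40,0,2,-8,0,40,0,2,-25,0,40,0,2,-55,0,40,0,2,-90,0,40,0,2,-125,0,40,0,2,-150,0,40,0,2,-165,0,40,0,2,-170,0,40,0,2,-170,0,40,0,2,-170,0]

```text
clock: 28.7
position: [0.5765, -0.2173, 0.2655]
ee_rot: [-0.0, 0.997, 0.079, -0.001]
contact_force: [-0.8, -0.2, -0.8]
width: 0.04
gripper_force: 0.0
```

```bash
python3 - <<'E'
from h import *
print(get_state()["contact_force"],tool()[0])
im=look("side"); f=cv2.cvtColor(im["frame"],cv2.COLOR_RGB2BGR)[120:340,190:380]; cv2.imwrite("pics/side8.png",cv2.resize(f,None,fx=2.7,fy=2.7))
E
```

```text
[-0.81867261 -0.20746766 -0.83415201] [ 0.57645822 -0.21731701  0.26548945]
side walnut_c [278. 307.] 0.76 [0.495 0.25 ]
side walnut_c [280. 300.] 0.52 [0.496 0.23 ]
side biscuit_round [310. 204.] 0.6 [ 0.5   -0.154]
side biscuit_round [280. 228.] 0.6 [ 0.554 -0.021]
side tray_c [279. 294.] 0.83 [0.502 0.213]
side tray_c [391. 185.] 0.77 [ 0.278 -0.322]
side handle [289. 175.] 0.73 [ 0.594 -0.318]
```

View pics/side8.png

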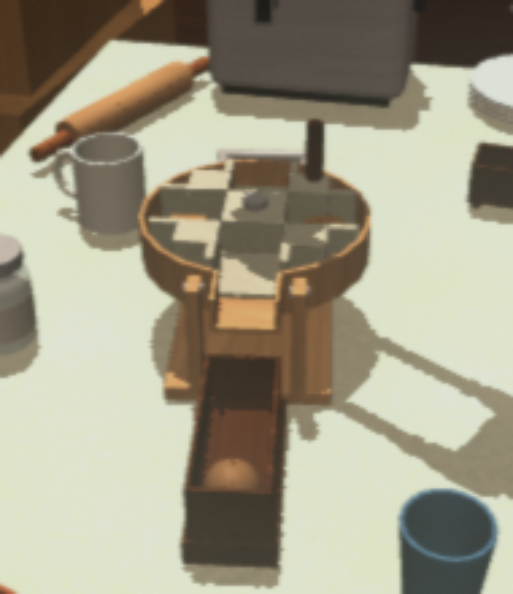

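The picture shows the carousel level again. The walnut is at the far end of the seated tray, both biscuits are in their pockets, and the gripper is clear.

```bash
python3 -c "
from rig import *
print(sign_off())"
```

```text
the job is handed in; nothing more can be done
None
```

The job is handed in, with no verdict returned; in the last picture the tray was seated, the walnut lay in it, the carousel was back level with both biscuits inside, and the gripper was clear of everything.

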